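Reload the bench tape dispensers

ROBOT

A 6-joint arm with a two-finger parallel gripper is mounted at the origin on a cart in front of the work surface, level with it; the furniture and walls round the work are solid. World frame = base frame: x ahead of the robot, y to its left, z up, the work surface at z = 0. Lengths are in m, angles in rad, forces in N, time in s.
With the tool pointing down it reaches from about 0.35 to 0.975 m from the base axis. Payload 4.9 kg.
Tool frame: the origin (TCP) lies on the front face of the gripper's body, between the roots of the fingers; the fingertips stand 73 mm ahead of it and the grasp point (between the pads) lies 54 mm ahead of it; z points along the fingers, y is the line along which they close (so a half turn about z gives the same grasp; the last joint's range is limited). The gripper opens to 85 mm and grips with 20 to 120 N. Pads are 22 mm wide; open, the fingers measure 114 mm over their backs; the gripper's body (76 mm by 85 mm) begins 54 mm behind the grasp point. The pads swing forward as they close: fully open they stand 13 mm farther back than shut.
Start: joints at [-1.269, 0.053, 1.613, -0, 1.476, -0.119], TCP at [0.255, -0.57, 0.304] pointing down, gripper open.
Joint ranges: [-3.01, 3.01], [-1.01, 2.22], [0.06, 2.58], [-1.02, 4.17], [0.09, 2.62], [-3.14, 3.14]. Speed limits (rad/s): [2.57, 2.57, 3.14, 3.14, 3.14, 3.14].

INTERFACE

Orientations are given as a rotation vector (axis times angle).
In Python, from station import status, imaging, order gives the robot as it stands.
- The arm moves only by the tool arm_command, never from a script. Its argument "increments" is a list of rows, each an object with "slide": the shift along the tool's x, y, z in m, a list of three; "spin": the turn about the tool's z in degrees; "gripper": the opening, from -1 (shut) to 1 (fully open). In form: [{"slide": [x, y, z], "spin": spin, "gripper": gripper}, ...]. A call has 1 to 8 rows; each row is the pose to reach, as a shift and turn from the pose commanded when the call began, along the tool's axes at that moment; what a row does not reach only later rows make up. A row lasts 1/12 s, in which the tool goes at most 41.7 mm and 7.16 degrees, less where a joint would pass 70% of its speed; a pose out of reach is approached as far as the arm can. A call with a gripper value outside its range is refused whole. The fingers move at their own pace and stop on an object; "newtons" is the grip in N (left out, the last holds). Time passes only in rows, so rows that repeat a pose let the fingers close. It gives the time, the measured TCP pose, the force, the opening and the grip force at its end, in the units of the state.
- status.get_obs(): the state, without advancing time (a new reading comes with each control period).
- imaging.get_image(name): name is "scene" or "top" or "wrist"; returns a dict with "frame" (400x640x3 uint8, red, green, blue), "vfov" (degrees; the focal length in pixels is half the picture's height over the tangent of half this angle, whatever the lens; pixels are square), "cx", "cy" (the principal point, pixels), "view" (4x4, takes a point from world to camera coordinates); the wrist camera has in their place "mount" (4x4, takes a point from camera to tool coordinates, whose origin is the TCP and whose axes are the flange's). Camera axes: x right, y up, looking along -z (the intrinsics and any distortion apply to the point x, -y, -z); pixel columns grow to the right and rows downward; lengths in m; the calibration is good to about 2 mm. A picture is of the moment at which its call begins: read the wrist's pose just before it. There is no depth.
- order.finish_job(): hands the job in; it is judged then, once.
The state is a dict: "t": time; "q": joint angles; "dq": joint speeds; "effort": joint torques, N m; "tool_pos": TCP position; "tool_rot": TCP orientation; "contact_force": force on the tool from outside, world axes, zero at the start; "wrist_torque": the same for the moment, N m; "opening": finger opening in m; "grip_force": force on a finger pad.
Only numpy, scipy, OpenCV 4.12 (cv2) and the standard library are available. Lean on these libraries where they do the work, as an engineer would, in place of code of your own. Each camera call takes 0.05 s, during which the arm holds its last target. There are 200 camera calls.

TASK

Get the three black tape dispensers ready for the next packing shift: lift the run-down cream roll out of its dispenser and put it in the open cardboard tray, and load the three full rolls of tape standing on the cutting mat, each into the dispenser made for its width, with both ends of its axle down in the slots. Do not disturb the bead jar or the small black roll of tape.

Things in the scene. Friction and masses are not known exactly. Their poses are not given: they have to be found in the camera images.
- roll_narrow: full roll of green tape, 12 mm wide, 66 mm diameter, standing on edge on the 5 mm thick cutting mat (centre z = 38 mm). Pale grey hub whose axle stubs (8 mm thick) stick out 13 mm from each side. About 50 g. Grip across the 12 mm width on the upper side faces, fingertips 8 mm or more above centre to clear the stubs. Origin: its centre, mid-axle; y along the axle.
- roll_medium: full roll of cream tape, 30 mm wide, 66 mm diameter, standing on edge on the 5 mm thick cutting mat (centre z = 38 mm). Pale grey hub whose axle stubs (8 mm thick) stick out 13 mm from each side. About 90 g. Grip across the 30 mm width on the upper side faces, fingertips 8 mm or more above centre to clear the stubs. Origin: its centre, mid-axle; y along the axle.
- roll_wide: full roll of brown tape, 48 mm wide, 66 mm diameter, standing on edge on the 5 mm thick cutting mat (centre z = 38 mm). Pale grey hub whose axle stubs (8 mm thick) stick out 13 mm from each side. About 140 g. Grip across the 48 mm width on the upper side faces, fingertips 8 mm or more above centre to clear the stubs. Origin: its centre, mid-axle; y along the axle.
- roll_used: run-down roll of cream tape, 30 mm wide, only 46 mm diameter; at the start seated in the middle-width dispenser, centre 56 mm above that one's underside (5 mm below the cheek tops). Axle stubs (8 mm thick) stick out 13 mm from each side. About 50 g. Grip across its width above the cheeks, fingertips 8 to 12 mm above centre. Origin: its centre, mid-axle; y along the axle.
- dispenser_narrow: black tape dispenser (dark grey cheeks) for 12 mm tape, fixed on the mat (underside z = 5 mm), 36 mm wide, 158 long, steel cutter at -x end, 50 high. Two cheeks 5 thick, 22 apart, 61 high; each has an open 45-degree V slot, mouth 21, for an axle stub. Origin: underside, below the slots; y along the axle, z up. Seated roll: centre 56 mm above the origin. Narrowest; empty.
- dispenser_medium: black tape dispenser (dark grey cheeks) for 30 mm tape, fixed on the mat (underside z = 5 mm), 54 mm wide, 158 long, steel cutter at -x end, 50 high. Two cheeks 5 thick, 40 apart, 61 high; each has an open 45-degree V slot, mouth 21, for an axle stub. Origin: underside, below the slots; y along the axle, z up. Seated roll: centre 56 mm above the origin. Middle width; holds the used roll.
- dispenser_wide: black tape dispenser (dark grey cheeks) for 48 mm tape, fixed on the mat (underside z = 5 mm), 72 mm wide, 158 long, steel cutter at -x end, 50 high. Two cheeks 5 thick, 58 apart, 61 high; each has an open 45-degree V slot, mouth 21, for an axle stub. Origin: underside, below the slots; y along the axle, z up. Seated roll: centre 56 mm above the origin. Widest; empty.
- tray: open kraft cardboard tray, empty, fixed, 206 x 126 x 68 mm with walls 4 mm and floor 3 mm thick. Origin at the centre of its underside, x along its long side, z up.
- jar: bystander: loose plastic screw jar of coloured beads with a white lid, 57 mm across, 75 mm high. Origin at the centre of its underside.
- tape_black: bystander: small roll of black tape lying flat, loose, 60 mm across, 18 mm high. Origin at the centre of its underside.
Not all that is in view belongs to the job. What is shaped like the roll_used but blue is not meant.

How it is judged:
By the outcome, as a careful person would: the job done as asked, in the order asked, and still so for the second after the job is handed in, with the robot touching nothing.
It also fails if it takes over 109 s, if anything falls off the work surface, if the arm or the gripper's body presses on something with over 40 N, if the wrist force passes 120 N, or if a joint passes its speed limit or range.

## Working session

There is one attempt and no reset: what is moved stays moved. The work goes in short steps, Python scripts to look and compute and a tool call to move; the robot and the scene stay as the last step left them, time stands still between calls to the robot, and variables do not carry over. Pictures are saved under pics/ and viewed, at most 14 in all, crops included, and the job is handed in when it is done.

Besides the shell and the picture viewer there is one more tool, called after "Call:" by a JSON object that holds its "fn" and its "kwargs", one argument or row to a line. arm_command: Moves the arm, as the interface text tells. Its arguments: {"type":"object","properties":{"increments":{"type":"array","items":{"type":"object","properties":{"slide":{"type":"array","items":{"type":"number"}},"spin":{"type":"number"},"gripper":{"type":"number"}}}},"newtons":{"type":"number"}},"required":["increments"]}

```bash
ls; mkdir -p pics
python3 - <<'E'
from station import status, imaging
import cv2,numpy as np
print(status.get_obs())
for n in("scene","top"):
    d=imaging.get_image(n); cv2.imwrite(f"pics/{n}0.png",d["frame"][:,:,::-1])
    np.savez(f"{n}0.npz",**d)
    print(n,{k:v for k,v in d.items() if k!="frame"})
E
```

```text
pics
{'t': 0.0, 'q': array([-1.26902735e+00,  5.33640805e-02,  1.61431774e+00,  2.64748378e-05,
        1.47599943e+00, -1.19006852e-01]), 'dq': array([ 0.00076124,  0.00073278,  0.00068348, -0.00083841, -0.00031597,
       -0.00042022]), 'effort': array([-1.21066070e-03, -3.93677008e+01, -3.70180106e+01, -3.06695802e-04,
        6.81858743e-03,  3.47613394e-06]), 'tool_pos': array([ 0.25515017, -0.57001857,  0.30264421]), 'tool_rot': array([-3.07028491e+00, -6.55649179e-01,  2.57988524e-04]), 'contact_force': array([ 0.32600217, -0.38479248, -0.89941624]), 'wrist_torque': array([-0.01925948, -0.01799252,  0.05532755]), 'grip_force': 0.0, 'opening': 0.08544271101881594}
scene {'vfov': 55.10431335434904, 'cx': 321.5457150883869, 'cy': 193.1159060246427, 'view': array([[-0.83554953, -0.54915417, -0.01693154,  0.4395085 ],
       [ 0.28848538, -0.46474696,  0.83712989, -0.21613826],
       [-0.46758225,  0.69457898,  0.54674206, -0.77998839],
       [ 0.        ,  0.        ,  0.        ,  1.        ]])}
top {'vfov': 55.732164984927614, 'cx': 319.9519060275904, 'cy': 202.2848522208863, 'view': array([[ 0.03081225, -0.99936052,  0.01814238, -0.02248313],
       [ 0.9912367 ,  0.03288439,  0.1279391 , -0.49985494],
       [-0.12845388,  0.0140413 ,  0.99161608, -1.14259952],
       [ 0.        ,  0.        ,  0.        ,  1.        ]])}
```

View pics/top0.png

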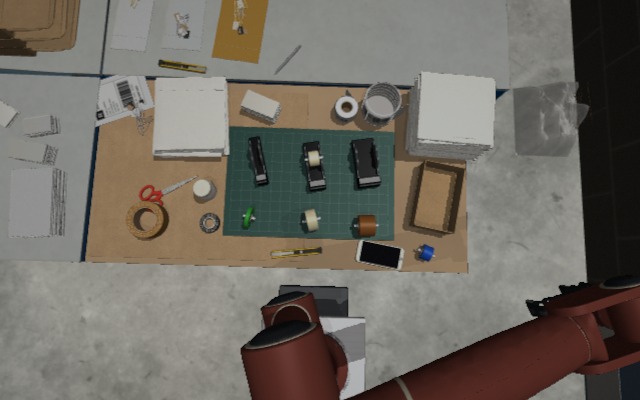

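View pics/scene0.png

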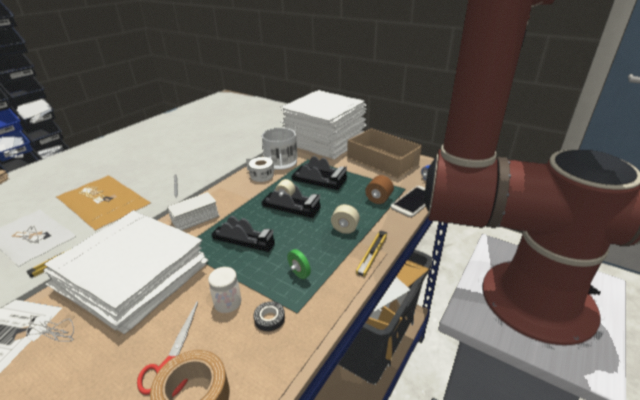

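The top view shows the dispensers at about (258,160) narrow, (314,165) medium with the used roll, and (366,162) wide. The green, cream and brown rolls are at (249,217), (310,219) and (367,225), and the tray is at (438,196). The scene view agrees. Next I'll get rough positions and the wrist mount.

```bash
cat > h.py <<'E'
import numpy as np, cv2
from scipy.spatial.transform import Rotation as Ro
from station import status, imaging
def grab(name,save=None):
    o=status.get_obs(); d=imaging.get_image(name)
    if name=="wrist":
        T=np.eye(4); T[:3,:3]=Ro.from_rotvec(o["tool_rot"]).as_matrix(); T[:3,3]=o["tool_pos"]
        C=T@np.asarray(d["mount"])
    else: C=np.linalg.inv(d["view"])
    c=dict(C=C,f=200/np.tan(np.radians(d["vfov"])/2),cx=d["cx"],cy=d["cy"],im=d["frame"],pos=o["tool_pos"],rot=o["tool_rot"])
    if save: cv2.imwrite(f"pics/{save}.png",d["frame"][:,:,::-1]); np.savez(f"{save}.npz",**c)
    return c
def ray(c,u,v):
    d=c["C"][:3,:3]@np.array([(u-c["cx"])/c["f"],-(v-c["cy"])/c["f"],-1]); return c["C"][:3,3],d
def toz(c,u,v,z):
    p,d=ray(c,u,v); return p+d*(z-p[2])/d[2]
def proj(c,P):
    x=c["C"][:3,:3].T@(np.asarray(P)-c["C"][:3,3]); return np.array([c["cx"]-c["f"]*x[0]/x[2],c["cy"]+c["f"]*x[1]/x[2]])
def go(target,yaw=None):
    """slide+spin from measured pose; yaw = world angle of tool y axis (mod pi), degrees"""
    o=status.get_obs(); R=Ro.from_rotvec(o["tool_rot"]).as_matrix()
    s=R.T@(np.asarray(target)-o["tool_pos"]); y=np.degrees(np.arctan2(R[1,1],R[0,1]))
    sp=None if yaw is None else -((yaw-y+90)%180-90)
    print("slide",s.round(4),"spin",sp,"q6",o["q"][5].round(2),"yaw",y.round(2),"pos",o["tool_pos"].round(4))
E
python3 - <<'E'
from h import *
c=grab("top")
for n,u,v,z in [("dn",258,160,.06),("dm",314,160,.06),("dw",366,162,.06),("gr",249,217,.04),("cr",310,219,.04),("br",367,225,.04),("tray",438,196,.06),("jar",203,188,.07),("blk",209,222,.02),("mat0",225,128,.005),("mat1",395,238,.005)]:
    print(n,toz(c,u,v,z).round(3))
print(imaging.get_image("wrist")["mount"].round(4)); go([0.47,0.05,.4],90)
E
```

```text
dn [0.621 0.188 0.06 ]
dm [0.627 0.016 0.06 ]
dw [ 0.627 -0.144  0.06 ]
gr [0.447 0.209 0.04 ]
cr [0.447 0.023 0.04 ]
br [ 0.434 -0.153  0.04 ]
tray [ 0.528 -0.366  0.06 ]
jar [0.527 0.346 0.07 ]
blk [0.429 0.335 0.02 ]
mat0 [0.737 0.309 0.005]
mat1 [ 0.398 -0.247  0.005]
[[ 8.000e-04  9.490e-01  3.153e-01  8.190e-02]
 [ 1.000e+00 -1.100e-03  7.000e-04 -1.300e-03]
 [ 1.000e-03  3.153e-01 -9.490e-01 -6.970e-02]
 [ 0.000e+00  0.000e+00  0.000e+00  1.000e+00]]
slide [ 0.4494 -0.4785 -0.0962] spin 24.109349874406263 q6 -0.12 yaw -65.89 pos [ 0.2552 -0.5702  0.3031]
```

```bash
python3 -c "
from h import *
go([0.62,0.03,.36],90)"
```

```text
slide [ 0.5781 -0.3989 -0.0563] spin 24.109349874406263 q6 -0.12 yaw -65.89 pos [ 0.2552 -0.5702  0.3031]
```

Call:
{"fn": "arm_command", "kwargs": {
  "increments": [
    {"slide": [0.578,-0.399,-0.056],"spin": 24.1,"gripper": 1},
    {"slide": [0.578,-0.399,-0.056],"spin": 24.1,"gripper": 1},
    {"slide": [0.578,-0.399,-0.056],"spin": 24.1,"gripper": 1},
    {"slide": [0.578,-0.399,-0.056],"spin": 24.1,"gripper": 1},
    {"slide": [0.578,-0.399,-0.056],"spin": 24.1,"gripper": 1},
    {"slide": [0.578,-0.399,-0.056],"spin": 24.1,"gripper": 1},
    {"slide": [0.578,-0.399,-0.056],"spin": 24.1,"gripper": 1},
    {"slide": [0.578,-0.399,-0.056],"spin": 24.1,"gripper": 1}
  ]
}}

```text
t: 0.87
tool_pos: [0.428, -0.2851, 0.3305]
tool_rot: [3.141, -0.0, 0.0]
contact_force: [0.6, -1.2, 0.3]
opening: 0.0855
grip_force: 0.0
```

```bash
python3 -c "
from h import *
go([0.62,0.03,.36],90)"
```

```text
slide [ 0.192  -0.3151 -0.0295] spin -0.010989866116347002 q6 0.84 yaw -90.01 pos [ 0.428  -0.2851  0.3305]
```

Call:
{"fn": "arm_command", "kwargs": {
  "increments": [
    {"slide": [0.192,-0.315,-0.03]},
    {"slide": [0.192,-0.315,-0.03]},
    {"slide": [0.192,-0.315,-0.03]},
    {"slide": [0.192,-0.315,-0.03]},
    {"slide": [0.192,-0.315,-0.03]},
    {"slide": [0.192,-0.315,-0.03]},
    {"slide": [0.192,-0.315,-0.03]},
    {"slide": [0.192,-0.315,-0.03]}
  ]
}}

```text
validation failed for argument at $.in...
```

Call:
{"fn": "arm_command", "kwargs": {
  "increments": [
    {"slide": [0.005,-0.015,0]},
    {"slide": [0.005,-0.015,0]},
    {"slide": [0.005,-0.015,0]}
  ]
}}

```text
validation failed for argument at $.in...
```

```bash
python3 -c "
from h import *
c=grab('wrist','w1');print(c['f'],c['pos'],c['rot'])
g=grab('top','top1')
for z in(0.005,.06):print([toz(c,u,v,z).round(3)[:2] for u in(0,640) for v in (0,400)])"
```

```text
335.42566663786687 [ 0.42799289 -0.28506951  0.33046202] [ 3.14143823e+00 -3.01249290e-04  3.79856711e-04]
[array([0.595, 0.049]), array([0.048, 0.213]), array([ 0.595, -0.615]), array([ 0.05 , -0.779])]
[array([0.583, 0.003]), array([0.112, 0.144]), array([ 0.583, -0.569]), array([ 0.114, -0.71 ])]
```

View pics/w1.png

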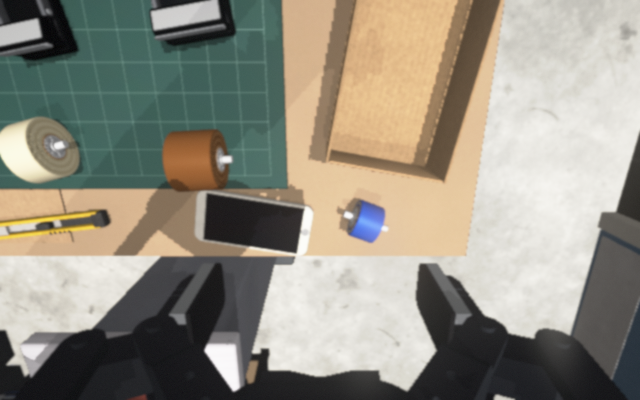

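The wrist view shows the brown roll at (195,160), cream roll at (38,150), the ends of the medium and wide dispensers at the top, and the tray at (400,90). Only part of the mat is in view, so I'll move over it. Each row also seems to need spin and gripper.

Call:
{"fn": "arm_command", "kwargs": {
  "increments": [
    {"slide": [0.14,-0.315,-0.06],"spin": 0,"gripper": 1},
    {"slide": [0.14,-0.315,-0.06],"spin": 0,"gripper": 1},
    {"slide": [0.14,-0.315,-0.06],"spin": 0,"gripper": 1},
    {"slide": [0.14,-0.315,-0.06],"spin": 0,"gripper": 1},
    {"slide": [0.14,-0.315,-0.06],"spin": 0,"gripper": 1},
    {"slide": [0.14,-0.315,-0.06],"spin": 0,"gripper": 1},
    {"slide": [0.14,-0.315,-0.06],"spin": 0,"gripper": 1},
    {"slide": [0.14,-0.315,-0.06],"spin": 0,"gripper": 1}
  ]
}}

```text
t: 1.63
tool_pos: [0.5613, 0.0143, 0.3877]
tool_rot: [3.141, -0.001, 0.0]
contact_force: [0.6, 0.5, 0.8]
opening: 0.085
grip_force: 0.0
```

Call:
{"fn": "arm_command", "kwargs": {
  "increments": [
    {"slide": [0.005,-0.015,0],"spin": 0,"gripper": 1},
    {"slide": [0.005,-0.015,0],"spin": 0,"gripper": 1},
    {"slide": [0.005,-0.015,0],"spin": 0,"gripper": 1},
    {"slide": [0.005,-0.015,0],"spin": 0,"gripper": 1}
  ]
}}

```text
t: 1.97
tool_pos: [0.5656, 0.0271, 0.3869]
tool_rot: [3.141, -0.001, -0.002]
contact_force: [0.3, -0.1, -0.4]
opening: 0.0853
grip_force: 0.0
```

```bash
python3 -c "
from h import *
c=grab('wrist','w2');print(c['f'],c['pos'],c['rot'])
g=grab('top','top1')
for z in(0.005,.06):print([toz(c,u,v,z).round(3)[:2] for u in(0,640) for v in (0,400)])"
```

```text
335.42566663786687 [0.56558789 0.02705672 0.38688751] [ 3.14106183e+00 -1.29387238e-03 -1.82818414e-03]
[array([0.744, 0.408]), array([0.119, 0.597]), array([ 0.744, -0.35 ]), array([ 0.12 , -0.539])]
[array([0.733, 0.362]), array([0.183, 0.528]), array([ 0.732, -0.304]), array([ 0.184, -0.47 ])]
```

View pics/w2.png

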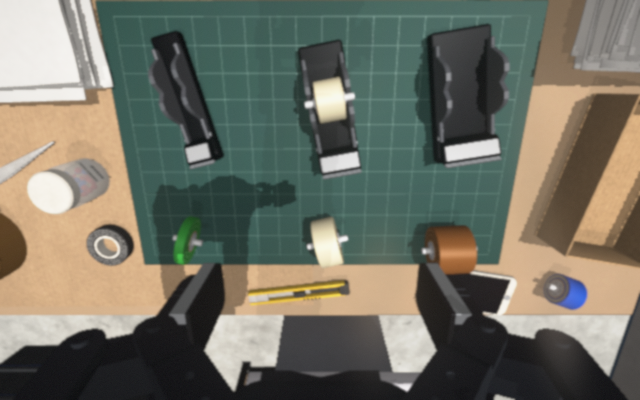

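The view from above shows everything: the used roll at (329,100) in the medium dispenser, cream (326,241), green (188,241) and brown (450,250). I'll zoom in on the rolls and dispensers with a composite crop to read the stub and cheek points.

Run:
```python
import cv2,numpy as np
im=cv2.imread("pics/w2.png")
def cr(x,y,w,h,s): return cv2.resize(im[y:y+h,x:x+w],None,fx=s,fy=s,interpolation=cv2.INTER_CUBIC)
# top: dispensers 4x? each 90x150 -> scale 2.9 ; bottom rolls
a=np.hstack([cr(140,25,90,150,2.96),cr(285,25,90,150,2.96),cr(425,15,90,150,2.96)])
b=np.hstack([cr(160,210,66,60,4.04),cr(295,210,66,60,4.04),cr(415,215,66,60,4.04)])
w=min(a.shape[1],b.shape[1]);out=np.vstack([a[:444,:w],b[:,:w]])[:600]
print(a.shape,b.shape,out.shape)
# draw px grid ticks every 10 px
for k,(x,y) in enumerate([(140,25),(285,25),(425,15)]):
    for i in range(0,90,10): cv2.line(out,(int(k*266+i*2.96),0),(int(k*266+i*2.96),8 if i%50 else 16),(0,255,255),1)
    for j in range(0,150,10): cv2.line(out,(k*266,int(j*2.96)),(k*266+(8 if j%50 else 16),int(j*2.96)),(0,255,255),1)
cv2.imwrite("pics/comp.png",out)
```

```text
(444, 798, 3) (242, 801, 3) (600, 798, 3)
```

View pics/comp.png

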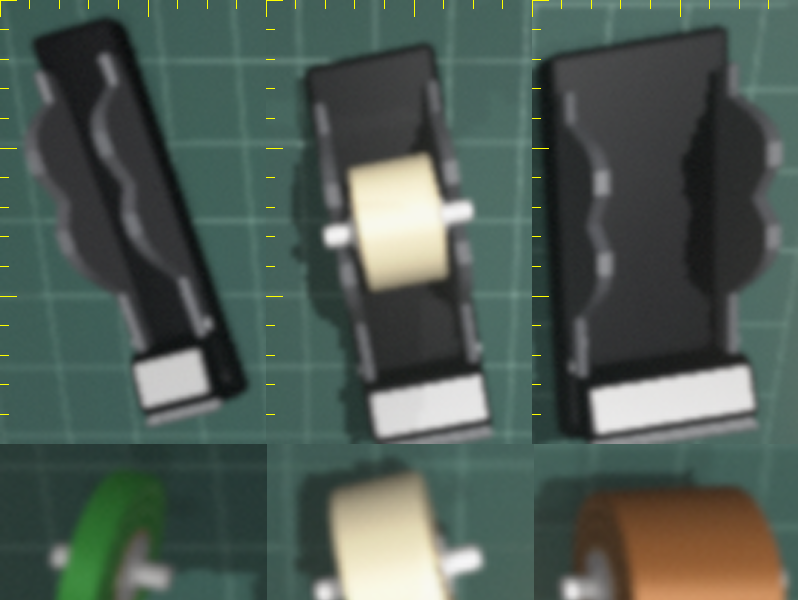

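Call:
{"fn": "arm_command", "kwargs": {
  "increments": [
    {"slide": [0.035,0.17,0.16],"spin": 0,"gripper": 1},
    {"slide": [0.035,0.17,0.16],"spin": 0,"gripper": 1},
    {"slide": [0.035,0.17,0.16],"spin": 0,"gripper": 1},
    {"slide": [0.035,0.17,0.16],"spin": 0,"gripper": 1},
    {"slide": [0.035,0.17,0.16],"spin": 0,"gripper": 1},
    {"slide": [0.035,0.17,0.16],"spin": 0,"gripper": 1},
    {"slide": [0.035,0.17,0.16],"spin": 0,"gripper": 1},
    {"slide": [0.035,0.17,0.16],"spin": 0,"gripper": 1}
  ]
}}

```text
t: 2.73
tool_pos: [0.5995, -0.1436, 0.2256]
tool_rot: [-3.14, 0.005, 0.006]
contact_force: [-0.5, -0.2, 1.0]
opening: 0.0853
grip_force: 0.0
```

```bash
python3 -c "
from h import *
c=grab('wrist','dw');print(c['pos'])"
```

```text
[ 0.59950224 -0.14363927  0.2256252 ]
```

Call:
{"fn": "arm_command", "kwargs": {
  "increments": [
    {"slide": [0,-0.325,0],"spin": 0,"gripper": 1},
    {"slide": [0,-0.325,0],"spin": 0,"gripper": 1},
    {"slide": [0,-0.325,0],"spin": 0,"gripper": 1},
    {"slide": [0,-0.325,0],"spin": 0,"gripper": 1},
    {"slide": [0,-0.325,0],"spin": 0,"gripper": 1},
    {"slide": [0,-0.325,0],"spin": 0,"gripper": 1},
    {"slide": [0,-0.325,0],"spin": 0,"gripper": 1},
    {"slide": [0,-0.325,0],"spin": 0,"gripper": 1}
  ]
}}

```text
t: 3.45
tool_pos: [0.6005, 0.1871, 0.2305]
tool_rot: [-3.14, -0.004, -0.007]
contact_force: [-0.0, -1.2, -0.6]
opening: 0.0854
grip_force: 0.0
```

Call:
{"fn": "arm_command", "kwargs": {
  "increments": [
    {"slide": [0,0,0],"spin": 0,"gripper": 1},
    {"slide": [0,0,0],"spin": 0,"gripper": 1},
    {"slide": [0,0,0],"spin": 0,"gripper": 1}
  ]
}}

```text
t: 3.7
tool_pos: [0.6009, 0.1835, 0.2292]
tool_rot: [-3.142, -0.002, -0.004]
contact_force: [0.5, -0.8, -0.5]
opening: 0.0853
grip_force: 0.0
```

```bash
python3 -c "
from h import *
c=grab('wrist','dn');print(c['pos'])"
```

```text
[0.60090141 0.18347027 0.2291906 ]
```

Call:
{"fn": "arm_command", "kwargs": {
  "increments": [
    {"slide": [0.01,0.165,0],"spin": 0,"gripper": 1},
    {"slide": [0.01,0.165,0],"spin": 0,"gripper": 1},
    {"slide": [0.01,0.165,0],"spin": 0,"gripper": 1},
    {"slide": [0.01,0.165,0],"spin": 0,"gripper": 1},
    {"slide": [0.01,0.165,0],"spin": 0,"gripper": 1},
    {"slide": [0.01,0.165,0],"spin": 0,"gripper": 1},
    {"slide": [0.01,0.165,0],"spin": 0,"gripper": 1}
  ]
}}

```text
t: 4.33
tool_pos: [0.6107, 0.0171, 0.2278]
tool_rot: [-3.141, 0.003, -0.001]
contact_force: [-0.8, 0.8, 0.3]
opening: 0.0855
grip_force: 0.0
```

```bash
python3 -c "
from h import *
c=grab('wrist','dm');print(c['pos'])
a=[cv2.imread(f'pics/{n}.png')[10:260,190:456] for n in('dn','dm','dw')]
o=cv2.resize(np.hstack(a),None,fx=1,fy=1)
o=np.vstack([cv2.resize(np.hstack(a[:2]),None,fx=1.5,fy=1.5)[:300],]) if 0 else o
cv2.imwrite('pics/comp2.png',o)"
```

```text
[0.61068252 0.01712004 0.2278216 ]
```

View pics/comp2.png

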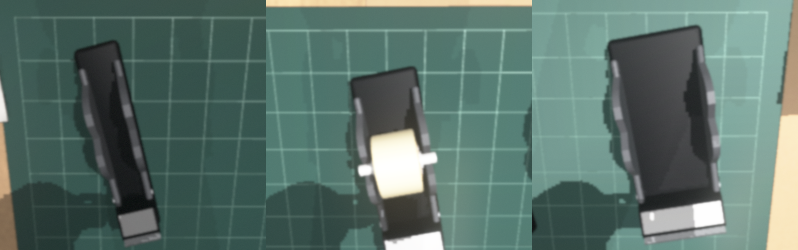

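The wrist close-ups show narrow at about (108,140), medium with the used roll at (397,163) and wide at (665,120). I'll enlarge the slot regions.

Run:
```python
from h import *
o=[]
for n,x,y in(("dn",254,50),("dm",279,100),("dw",260,40)):
    i=cv2.imread(f"pics/{n}.png")[y:y+130,x:x+(86 if n!='dw' else 128)].astype(float)
    g=np.clip(255*(i/255)**.55,0,255).astype(np.uint8)
    g=cv2.resize(g,None,fx=2.6,fy=2.6,interpolation=cv2.INTER_CUBIC)
    for k in range(0,130,10):
        q=int(k*2.6); cv2.line(g,(0,q),(6 if k%50 else 14,q),(0,255,255),1); cv2.line(g,(q,0),(q,6 if k%50 else 14),(0,255,255),1)
    print(g.shape); o.append(g)
cv2.imwrite("pics/comp3.png",np.hstack(o))
```

```text
(338, 224, 3)
(338, 224, 3)
(338, 333, 3)
```

View pics/comp3.png

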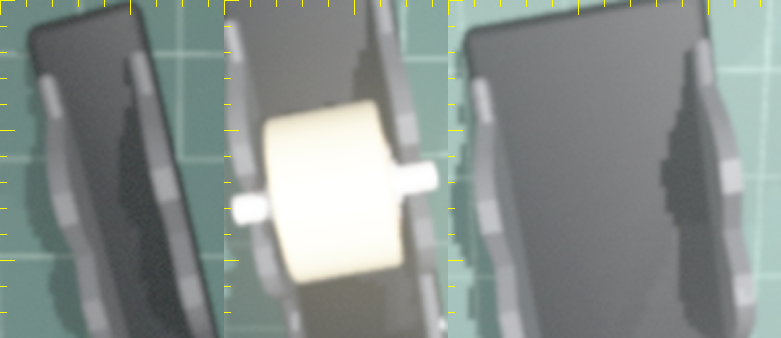

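The enlargement shows the horn tops beside each slot. On narrow they are at (66,208), (94,300), (162,183) and (189,292). On wide they are at (488,215), (508,310), (732,175) and (741,290). The used roll's stub ends are at (233,210) and (437,176). I'll turn these into world poses.

Run:
```python
from h import *
L=lambda n:dict(np.load(n+".npz"))
def horns(n,x0,off,pts,z):
    c=L(n); P=np.array([toz(c,off+(x-x0[0])/2.6,x0[1]+y/2.6,z)[:2] for x,y in pts]); return P
def pose(n,P):
    l,r=(P[0]+P[1])/2,(P[2]+P[3])/2; a=l-r
    print(n,"ctr",((l+r)/2).round(4),"sep",np.linalg.norm(a).round(4),"axis yaw",np.degrees(np.arctan2(a[1],a[0])).round(1),
      "horn dirs",[np.degrees(np.arctan2(*(P[i]-P[i+1])[::-1])).round(1) for i in(0,2)],[np.linalg.norm(P[i]-P[i+1]).round(4) for i in(0,2)])
pose("narrow",horns("dn",(0,50),254,[(66,208),(94,300),(162,183),(189,292)],.066))
pose("medium",horns("dm",(224,100),279,[(243,155),(267,275),(407,130),(425,240)],.066))
pose("wide",horns("dw",(448,40),260,[(488,215),(508,310),(732,175),(741,290)],.066))
S=horns("dm",(224,100),279,[(233,210),(437,176)],.061); a=S[0]-S[1]
print("used",S.mean(0).round(4),np.linalg.norm(a),np.degrees(np.arctan2(a[1],a[0])))
c=L("w2"); 
S=np.array([toz(c,285+(x-266)/2.96,25+y/2.96,.061)[:2] for x,y in[(325,237),(472,211)]]);a=S[0]-S[1]
print("used w2",S.mean(0).round(4),np.linalg.norm(a),np.degrees(np.arctan2(a[1],a[0])))
# stubs w2 (scale 4.04, row offset 444)
for n,x0,y0,k,pts in[("green",160,210,0,[(52,557),(170,577)]),("cream",295,210,1,[(318,593),(482,557)]),]:
    S=np.array([toz(c,x0+(x-k*266.6)/4.04,y0+(y-444)/4.04,.038)[:2] for x,y in pts]);a=S[0]-S[1]
    print(n,S.mean(0).round(4),np.linalg.norm(a).round(4),np.degrees(np.arctan2(a[1],a[0])).round(1))
# dispenser base outlines: minAreaRect of dark top edge direction (back edge corners) skip
```

```text
narrow ctr [0.6445 0.1969] sep 0.026 axis yaw 99.7 horn dirs [np.float64(15.3), np.float64(14.2)] [np.float64(0.0256), np.float64(0.0299)]
medium ctr [0.631  0.0175] sep 0.0449 axis yaw 100.9 horn dirs [np.float64(9.3), np.float64(10.7)] [np.float64(0.0348), np.float64(0.0313)]
wide ctr [ 0.649  -0.1452] sep 0.0626 axis yaw 96.9 horn dirs [np.float64(9.6), np.float64(7.1)] [np.float64(0.0252), np.float64(0.0296)]
used [0.632  0.0177] 0.057755681381908765 99.67782862048405
used w2 [0.6319 0.0177] 0.0569689193138801 99.65954058906401
green [0.4467 0.2105] 0.0399 79.2
cream [0.4437 0.0177] 0.0573 103.6
```

Run:
```python
from h import *
c=dict(np.load("w2.npz"))
D={"m":(285,25,266,[(370,395),(482,375)],[(377,440),(490,420)],[(306,70),(432,45)],(.632,.0177)),
"n":(140,25,0,[(135,360),(202,347)],[(142,412),(212,398)],[(35,42),(118,20)],(.6445,.1969)),
"w":(425,15,532,[(590,388),(750,366)],[(596,432),(757,412)],[(548,62),(725,30)],(.649,-.1452))}
for k,(x0,y0,o,A,A2,B,ct) in D.items():
    f=lambda pts,z:np.mean([toz(c,x0+(x-o)/2.96,y0+y/2.96,z)[:2] for x,y in pts],0)
    ct=np.array(ct); 
    for zc,zb in((.05,.015),(.05,.03)):
        a,a2,b=f(A,zc),f(A2,zc),f(B,zb); u=(b-a)/np.linalg.norm(b-a)
        print(k,"dir",np.degrees(np.arctan2(u[1],u[0])).round(1),"len",np.linalg.norm(b-a).round(4),"from plate back/front",((ct-a)@u).round(4),((ct-a2)@u).round(4),"to back",((b-ct)@u).round(4),"lat",(np.cross(u,ct-a)).round(4))
```

```text
m dir 10.5 len 0.1298 from plate back/front 0.0657 0.0851 to back 0.0641 lat 0.0004
m dir 10.6 len 0.1282 from plate back/front 0.0657 0.0851 to back 0.0625 lat 0.0002
n dir 15.7 len 0.1292 from plate back/front 0.0667 0.0877 to back 0.0625 lat 0.001
n dir 13.2 len 0.1257 from plate back/front 0.0666 0.0878 to back 0.0591 lat 0.0039
w dir 7.5 len 0.1283 from plate back/front 0.0666 0.0858 to back 0.0616 lat 0.0008
w dir 10.1 len 0.127 from plate back/front 0.0666 0.0859 to back 0.0604 lat -0.0023<stdin>:11: DeprecationWarning: Arrays of 2-dimensional vectors are deprecated. Use arrays of 3-dimensional vectors instead. (deprecated in NumPy 2.0)
```

Run:
```python
from h import *
c=dict(np.load("dm.npz")); R=Ro.from_rotvec(c["rot"]).as_matrix()
for L in(.055,.06,.066,.073,.08): print(L,[proj(c,c["pos"]+R@np.array([x,y,L])).round(0) for x,y in((.011,.0427),(.011,-.0427),(-.011,.0427),)])
g=c["im"][200:330,170:480]; print(g.shape); cv2.imwrite("pics/tip.png",cv2.resize(np.clip(255*(g[:,:,::-1]/255)**.5,0,255).astype(np.uint8),None,fx=2.5,fy=2.5))
go([.632,.0177,.1415],99.7)
```

```text
0.055 [array([426., 264.]), array([222., 264.]), array([421., 308.])]
0.06 [array([422., 258.]), array([225., 258.]), array([417., 302.])]
0.066 [array([418., 252.]), array([229., 252.]), array([414., 294.])]
0.073 [array([414., 245.]), array([232., 245.]), array([410., 286.])]
0.08 [array([410., 239.]), array([236., 238.]), array([407., 278.])]
(130, 310, 3)
slide [0.0213 0.0003 0.0863] spin -9.733452024188864 q6 1.48 yaw -90.03 pos [0.6107 0.018  0.2278]
```

View pics/tip.png

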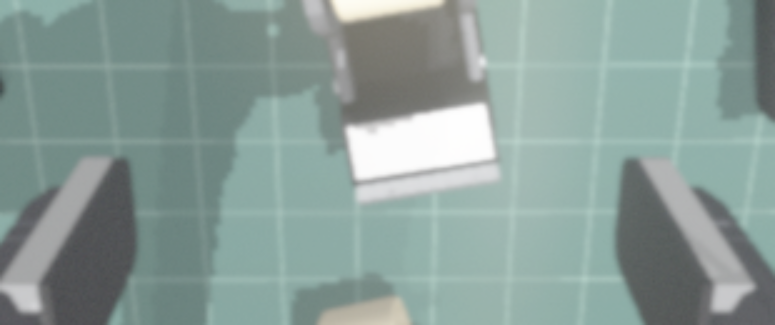

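Fingertips match about 57 mm ahead when open, so 73 mm applies shut. I'll take the used roll now.

Call:
{"fn": "arm_command", "kwargs": {
  "increments": [
    {"slide": [0.021,0,0],"spin": -9.7,"gripper": 0.4},
    {"slide": [0.021,0,0.03],"spin": -9.7,"gripper": 0.4},
    {"slide": [0.021,0,0.06],"spin": -9.7,"gripper": 0.4},
    {"slide": [0.021,0,0.086],"spin": -9.7,"gripper": 0.4},
    {"slide": [0.021,0,0.086],"spin": -9.7,"gripper": 0.4},
    {"slide": [0.021,0,0.086],"spin": -9.7,"gripper": 0.4},
    {"slide": [0.021,0,0.086],"spin": -9.7,"gripper": 0.4}
  ],
  "newtons": 30
}}

```text
t: 4.97
tool_pos: [0.6326, 0.0189, 0.1433]
tool_rot: [3.13, 0.268, 0.004]
contact_force: [-0.2, 0.4, -0.6]
opening: 0.0598
grip_force: 0.0
```

```bash
python3 -c "
from h import *
go([.632,.0177,.1415],99.7)
c=grab('wrist');cv2.imwrite('pics/g1.png',c['im'][:,:,::-1])"
```

```text
slide [-0.0008  0.0011  0.0017] spin 0.07679418999543941 q6 1.31 yaw -80.22 pos [0.6326 0.0189 0.1433]
```

View pics/g1.png

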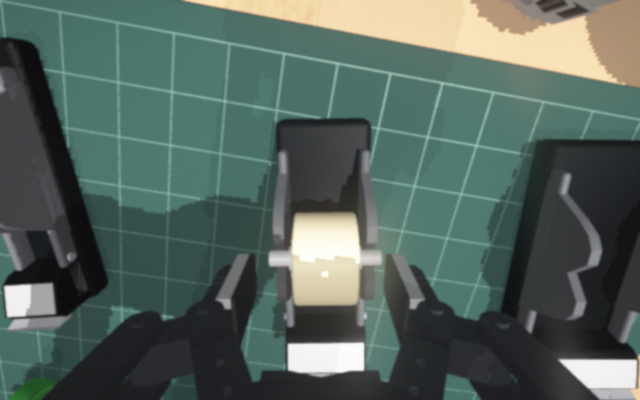

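The view shows the used roll centred between the fingers, with its stubs at (280,258) and (370,258). Closing.

Call:
{"fn": "arm_command", "kwargs": {
  "increments": [
    {"slide": [-0.001,0.001,0.002],"spin": 0,"gripper": -1},
    {"slide": [-0.001,0.001,0.002],"spin": 0,"gripper": -1},
    {"slide": [-0.001,0.001,0.002],"spin": 0,"gripper": -1},
    {"slide": [-0.001,0.001,0.002],"spin": 0,"gripper": -1},
    {"slide": [-0.001,0.001,0.002],"spin": 0,"gripper": -1},
    {"slide": [-0.001,0.001,0.002],"spin": 0,"gripper": -1},
    {"slide": [-0.001,0.001,0.002],"spin": 0,"gripper": -1},
    {"slide": [-0.001,0.001,0.002],"spin": 0,"gripper": -1}
  ],
  "newtons": 30
}}

```text
t: 5.68
tool_pos: [0.6317, 0.0169, 0.1411]
tool_rot: [3.13, 0.266, 0.003]
contact_force: [-2.1, 0.5, 5.6]
opening: 0.0288
grip_force: 31.7
```

Call:
{"fn": "arm_command", "kwargs": {
  "increments": [
    {"slide": [0,0,-0.03],"spin": 0,"gripper": -1},
    {"slide": [0,0,-0.06],"spin": 0,"gripper": -1},
    {"slide": [0,0,-0.09],"spin": 0,"gripper": -1},
    {"slide": [0,0,-0.12],"spin": 0,"gripper": -1},
    {"slide": [0,0,-0.12],"spin": 0,"gripper": -1}
  ]
}}

```text
t: 6.1
tool_pos: [0.6339, 0.0167, 0.2678]
tool_rot: [3.128, 0.265, 0.02]
contact_force: [0.8, -0.7, 0.0]
opening: 0.0292
grip_force: 31.0
```

Run:
```python
from h import *
c=dict(np.load("w1.npz"))
# tray rim z=.068; inner floor corners in w1 (readable): bottom rim outer corners
for u,v,z in((326,162,.068),(445,181,.068),(330,152,.003),(428,168,.003),(505,0,.068),(356,0,.068)): print(u,v,toz(c,u,v,z).round(3))
go([.53,-.36,.26],99.7)
```

```text
326 162 [ 0.438 -0.289  0.068]
445 181 [ 0.418 -0.412  0.068]
330 152 [ 0.436 -0.295  0.003]
428 168 [ 0.416 -0.414  0.003]
505 0 [ 0.581 -0.445  0.068]
356 0 [ 0.581 -0.315  0.068]
slide [-0.1659  0.3538  0.0069] spin 0.001054810526682104 q6 1.31 yaw -80.3 pos [0.6339 0.0167 0.2678]
```

Call:
{"fn": "arm_command", "kwargs": {
  "increments": [
    {"slide": [-0.168,0.36,0],"spin": 0,"gripper": -1},
    {"slide": [-0.168,0.36,0],"spin": 0,"gripper": -1},
    {"slide": [-0.168,0.36,0],"spin": 0,"gripper": -1},
    {"slide": [-0.168,0.36,0],"spin": 0,"gripper": -1},
    {"slide": [-0.168,0.36,0],"spin": 0,"gripper": -1},
    {"slide": [-0.168,0.36,0],"spin": 0,"gripper": -1},
    {"slide": [-0.168,0.36,0],"spin": 0,"gripper": -1},
    {"slide": [-0.168,0.36,0],"spin": 0,"gripper": -1}
  ]
}}

```text
t: 6.77
tool_pos: [0.5418, -0.3063, 0.2588]
tool_rot: [-3.13, -0.265, 0.001]
contact_force: [0.8, -1.2, 0.1]
opening: 0.0292
grip_force: 31.0
```

```bash
python3 -c "
from h import *
go([.53,-.366,.26],99.7)"
```

```text
slide [-0.0217  0.0569 -0.0012] spin -0.002961919758433851 q6 0.77 yaw -80.3 pos [ 0.5418 -0.3063  0.2588]
```

Call:
{"fn": "arm_command", "kwargs": {
  "increments": [
    {"slide": [-0.022,0.057,0],"spin": 0,"gripper": -1},
    {"slide": [-0.022,0.057,0],"spin": 0,"gripper": -1},
    {"slide": [-0.022,0.057,0],"spin": 0,"gripper": -1},
    {"slide": [-0.022,0.057,0.04],"spin": 0,"gripper": -1},
    {"slide": [-0.022,0.057,0.08],"spin": 0,"gripper": -1},
    {"slide": [-0.022,0.057,0.12],"spin": 0,"gripper": -1},
    {"slide": [-0.022,0.057,0.14],"spin": 0,"gripper": -1},
    {"slide": [-0.022,0.057,0.15],"spin": 0,"gripper": -1}
  ]
}}

```text
t: 7.43
tool_pos: [0.529, -0.3615, 0.1052]
tool_rot: [-3.123, -0.266, 0.01]
contact_force: [-7.5, 9.5, 29.5]
opening: 0.0291
grip_force: 35.0
```

Call:
{"fn": "arm_command", "kwargs": {
  "increments": [
    {"slide": [0,0,0],"spin": 0,"gripper": -1},
    {"slide": [0,0,0],"spin": 0,"gripper": -1},
    {"slide": [0,0,0],"spin": 0,"gripper": 0.1},
    {"slide": [0,0,0],"spin": 0,"gripper": 0.1},
    {"slide": [0,0,0],"spin": 0,"gripper": 0.1},
    {"slide": [0,0,0],"spin": 0,"gripper": 0.1},
    {"slide": [0,0,-0.02],"spin": 0,"gripper": 0.1},
    {"slide": [0,0,-0.04],"spin": 0,"gripper": 0.1}
  ]
}}

```text
t: 8.1
tool_pos: [0.53, -0.3636, 0.1483]
tool_rot: [-3.128, -0.266, 0.004]
contact_force: [0.7, 0.0, -0.4]
opening: 0.0472
grip_force: 0.0
```

```bash
python3 -c "
from h import *
go([.5,-.14,.27],90)
c=grab('top','t3');cv2.imwrite('pics/t3c.png',cv2.resize(c['im'][140:280,180:480,::-1],None,fx=2.6,fy=2.6))"
```

```text
slide [ 0.0078 -0.2259 -0.121 ] spin 9.7048008005454 q6 0.68 yaw -80.3 pos [ 0.53   -0.3636  0.1483]
```

```bash
python3 -c "
from h import *
go([.46,-.15,.25],90)"
```

```text
slide [-0.0347 -0.2244 -0.0965] spin 9.710744239813721 q6 0.68 yaw -80.29 pos [ 0.5324 -0.3657  0.1547]
```

Call:
{"fn": "arm_command", "kwargs": {
  "increments": [
    {"slide": [0,0,-0.04],"spin": 0,"gripper": 0.1},
    {"slide": [0,0,-0.08],"spin": 0,"gripper": 1},
    {"slide": [-0.006,-0.04,-0.1],"spin": 5,"gripper": 1},
    {"slide": [-0.035,-0.224,-0.097],"spin": 9.7,"gripper": 1},
    {"slide": [-0.035,-0.224,-0.097],"spin": 9.7,"gripper": 1},
    {"slide": [-0.035,-0.224,-0.097],"spin": 9.7,"gripper": 1},
    {"slide": [-0.035,-0.224,-0.097],"spin": 9.7,"gripper": 1},
    {"slide": [-0.035,-0.224,-0.097],"spin": 9.7,"gripper": 1}
  ]
}}

```text
t: 8.82
tool_pos: [0.4572, -0.1465, 0.2462]
tool_rot: [-3.141, -0.003, -0.0]
contact_force: [-0.2, -0.4, 0.1]
opening: 0.0851
grip_force: 0.0
```

Call:
{"fn": "arm_command", "kwargs": {
  "increments": [
    {"slide": [0,-0.01,0],"spin": 0,"gripper": 1},
    {"slide": [0,-0.01,0],"spin": 0,"gripper": 1},
    {"slide": [0,-0.01,0],"spin": 0,"gripper": 1}
  ]
}}

```text
t: 9.07
tool_pos: [0.4592, -0.1399, 0.247]
tool_rot: [3.14, 0.001, 0.002]
contact_force: [1.7, -0.7, 1.5]
opening: 0.0853
grip_force: 0.0
```

```bash
python3 -c "
from h import *
c=grab('wrist','rb');print(c['pos'],proj(c,[.434,-.153,.038]))"
```

```text
[ 0.45919055 -0.13993012  0.24698831] [336.24492211 213.68963409]
```

View pics/rb.png

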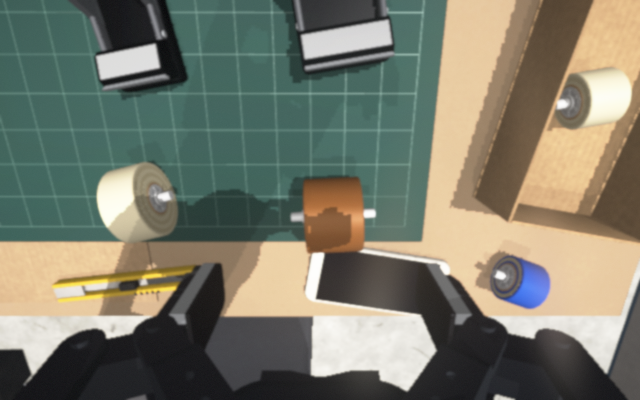

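The used roll lies in the tray at (597,97). The brown roll's stub tips are at (291,217) and (376,213).

```bash
python3 -c "
from h import *
c=dict(np.load('rb.npz'))
S=np.array([toz(c,u,v,.038)[:2] for u,v in((291,217),(376,213))]);a=S[0]-S[1];y=np.degrees(np.arctan2(a[1],a[0]))
print(S.mean(0),np.linalg.norm(a),y)
go([*S.mean(0),.117],y)"
```

```text
[ 0.43274508 -0.15050283] 0.07569969467831936 92.97795720659092
slide [-0.0266  0.0099  0.1299] spin -2.988703341012524 q6 1.12 yaw -90.01 pos [ 0.4593 -0.1405  0.2469]
```

Call:
{"fn": "arm_command", "kwargs": {
  "increments": [
    {"slide": [-0.027,0.01,0],"spin": -3,"gripper": 1},
    {"slide": [-0.027,0.01,0.04],"spin": -3,"gripper": 1},
    {"slide": [-0.027,0.01,0.08],"spin": -3,"gripper": 1},
    {"slide": [-0.027,0.01,0.115],"spin": -3,"gripper": 1},
    {"slide": [-0.027,0.01,0.126],"spin": -3,"gripper": 1},
    {"slide": [-0.027,0.01,0.127],"spin": -3,"gripper": 1},
    {"slide": [-0.027,0.01,0.127],"spin": -3,"gripper": 1}
  ],
  "newtons": 45
}}

```text
t: 9.7
tool_pos: [0.4322, -0.1505, 0.1199]
tool_rot: [-3.14, -0.081, 0.001]
contact_force: [0.1, 1.1, -0.2]
opening: 0.0852
grip_force: 0.0
```

```bash
python3 -c "
from h import *
go([.4327,-.1505,.12],93)"
```

```text
slide [ 0.0005  0.     -0.0001] spin -0.05246666429002289 q6 1.02 yaw -87.05 pos [ 0.4322 -0.1505  0.1199]
```

Call:
{"fn": "arm_command", "kwargs": {
  "increments": [
    {"slide": [0,0,0],"spin": 0,"gripper": -1},
    {"slide": [0,0,0],"spin": 0,"gripper": -1},
    {"slide": [0,0,0],"spin": 0,"gripper": -1},
    {"slide": [0,0,0],"spin": 0,"gripper": -1},
    {"slide": [0,0,0],"spin": 0,"gripper": -1},
    {"slide": [0,0,0],"spin": 0,"gripper": -1},
    {"slide": [0,0,0],"spin": 0,"gripper": -1},
    {"slide": [0,0,0],"spin": 0,"gripper": -1}
  ]
}}

```text
t: 10.37
tool_pos: [0.433, -0.1503, 0.1218]
tool_rot: [3.138, 0.083, 0.005]
contact_force: [-1.3, -0.4, 6.8]
opening: 0.0473
grip_force: 46.3
```

Call:
{"fn": "arm_command", "kwargs": {
  "increments": [
    {"slide": [0,0,-0.03],"spin": 0,"gripper": -1},
    {"slide": [0,0,-0.06],"spin": 0,"gripper": -1},
    {"slide": [0,0,-0.09],"spin": 0,"gripper": -1},
    {"slide": [0,0,-0.1],"spin": 0,"gripper": -1},
    {"slide": [0,0,-0.1],"spin": 0,"gripper": -1}
  ]
}}

```text
t: 10.78
tool_pos: [0.4332, -0.1502, 0.223]
tool_rot: [3.137, 0.083, 0.01]
contact_force: [-1.3, -0.7, -1.8]
opening: 0.0469
grip_force: 48.0
```

```bash
python3 -c "
from h import *
go([.648,-.1453,.22],98)
c=grab('wrist','hb')
for x,y in((0,.037),(0,-.037)):
  R=Ro.from_rotvec(c['rot']).as_matrix();print(proj(c,c['pos']+R@np.array([x,y,.082])))
"
```

```text
slide [0.2148 0.0064 0.0044] spin -4.97870119629556 q6 1.02 yaw -86.98 pos [ 0.4332 -0.1502  0.223 ]
[396.20010862 256.79767761]
[249.89843803 256.61409882]
```

View pics/hb.png

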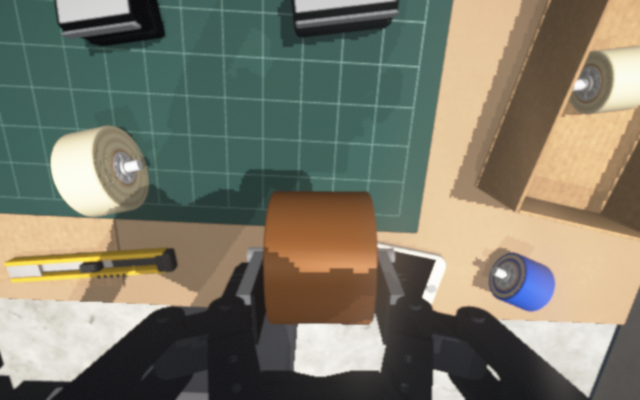

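The brown roll is held centred, at (320,257).

Call:
{"fn": "arm_command", "kwargs": {
  "increments": [
    {"slide": [0.04,0.001,0],"spin": 0,"gripper": -1},
    {"slide": [0.08,0.003,0],"spin": -2,"gripper": -1},
    {"slide": [0.12,0.004,0],"spin": -4,"gripper": -1},
    {"slide": [0.16,0.005,0],"spin": -5,"gripper": -1},
    {"slide": [0.2,0.006,0],"spin": -5,"gripper": -1},
    {"slide": [0.215,0.0065,0.004],"spin": -5,"gripper": -1},
    {"slide": [0.215,0.0065,0.004],"spin": -5,"gripper": -1},
    {"slide": [0.215,0.0065,0.004],"spin": -5,"gripper": -1}
  ]
}}

```text
t: 11.5
tool_pos: [0.6457, -0.1441, 0.2111]
tool_rot: [-3.131, -0.22, 0.01]
contact_force: [0.3, -0.6, -1.4]
opening: 0.0471
grip_force: 47.9
```

```bash
python3 -c "
from h import *
go([.648,-.1453,.16],98)"
```

```text
slide [0.0025 0.0017 0.0511] spin 0.04667532724420198 q6 1.1 yaw -81.95 pos [ 0.6457 -0.1441  0.2111]
```

Call:
{"fn": "arm_command", "kwargs": {
  "increments": [
    {"slide": [0.002,0.0015,0.02],"spin": 0,"gripper": -1},
    {"slide": [0.002,0.0015,0.035],"spin": 0,"gripper": -1},
    {"slide": [0.002,0.0015,0.045],"spin": 0,"gripper": -1},
    {"slide": [0.002,0.0015,0.05],"spin": 0,"gripper": -1},
    {"slide": [0.002,0.0015,0.05],"spin": 0,"gripper": -1},
    {"slide": [0.002,0.0015,0.05],"spin": 0,"gripper": -1}
  ]
}}

```text
t: 12.0
tool_pos: [0.6484, -0.1459, 0.1652]
tool_rot: [-3.134, -0.219, 0.001]
contact_force: [0.6, -0.6, -1.2]
opening: 0.0472
grip_force: 47.9
```

```bash
python3 -c "
from h import *
go([.648,-.1453,.146],98)
c=grab('wrist','sb');g=grab('scene','ss')
a=cv2.resize(c['im'][100:400,120:520],(533,400));b=g['im'][150:200,280:350]
b=cv2.resize(b,(266,190));o=np.zeros((400,800,3),np.uint8);o[:,:533]=a;o[:190,533:799]=b
cv2.imwrite('pics/sbc.png',o[:,:,::-1])"
```

```text
slide [-0.0003 -0.0007  0.0192] spin -0.00019521227011409792 q6 1.1 yaw -82.0 pos [ 0.6484 -0.1459  0.1652]
```

View pics/sbc.png

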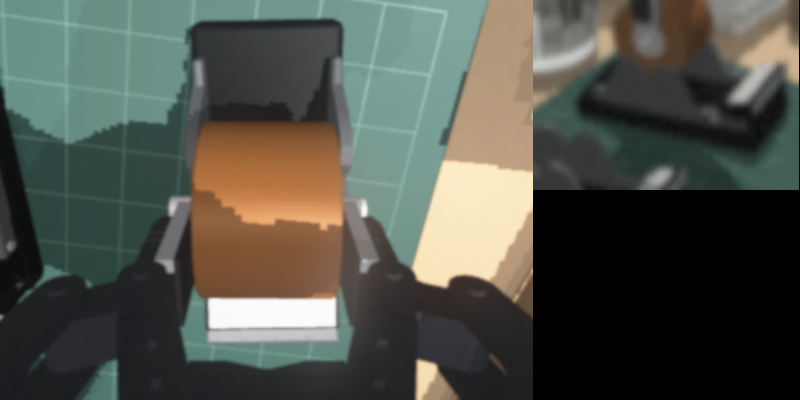

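Roll and cheeks line up axially, with the stubs at (180,205) and (355,205). Lowering gently.

Call:
{"fn": "arm_command", "kwargs": {
  "increments": [
    {"slide": [0,-0.0005,0.005],"spin": 0,"gripper": -1},
    {"slide": [0,-0.0005,0.01],"spin": 0,"gripper": -1},
    {"slide": [0,-0.0005,0.014],"spin": 0,"gripper": -1},
    {"slide": [0,-0.0005,0.017],"spin": 0,"gripper": -1},
    {"slide": [0,-0.0005,0.018],"spin": 0,"gripper": -1},
    {"slide": [0,-0.0005,0.019],"spin": 0,"gripper": -1},
    {"slide": [0,-0.0005,0.019],"spin": 0,"gripper": -1},
    {"slide": [0,-0.0005,0.019],"spin": 0,"gripper": -1}
  ]
}}

```text
t: 12.77
tool_pos: [0.6489, -0.1455, 0.1466]
tool_rot: [3.134, 0.219, 0.0]
contact_force: [-0.8, 0.7, -1.8]
opening: 0.0471
grip_force: 47.9
```

Call:
{"fn": "arm_command", "kwargs": {
  "increments": [
    {"slide": [0,0,0.001],"spin": 0,"gripper": -1},
    {"slide": [0,0,0.002],"spin": 0,"gripper": -1},
    {"slide": [0,0,0.002],"spin": 0,"gripper": -1},
    {"slide": [0,0,0.002],"spin": 0,"gripper": -1}
  ]
}}

```text
t: 13.1
tool_pos: [0.6492, -0.1456, 0.1461]
tool_rot: [3.134, 0.22, 0.001]
contact_force: [-2.5, 0.7, 6.1]
opening: 0.0469
grip_force: 48.6
```

Call:
{"fn": "arm_command", "kwargs": {
  "increments": [
    {"slide": [-0.0012,0,0.002],"spin": 0,"gripper": -1},
    {"slide": [-0.0012,0,0.003],"spin": 0,"gripper": -1},
    {"slide": [-0.0012,0,0.003],"spin": 0,"gripper": -1},
    {"slide": [-0.0012,0,0.003],"spin": 0,"gripper": 0.5},
    {"slide": [-0.0012,0,0.003],"spin": 0,"gripper": 0.5},
    {"slide": [-0.0012,0,0.003],"spin": 0,"gripper": 0.5},
    {"slide": [-0.0012,0,0.003],"spin": 0,"gripper": 0.5}
  ]
}}

```text
t: 13.68
tool_pos: [0.6475, -0.1456, 0.1411]
tool_rot: [-3.134, -0.219, 0.0]
contact_force: [-0.4, 0.7, 0.2]
opening: 0.064
grip_force: 0.0
```

Call:
{"fn": "arm_command", "kwargs": {
  "increments": [
    {"slide": [0,0,-0.03],"spin": 0,"gripper": 1},
    {"slide": [0,0,-0.07],"spin": 0,"gripper": 1},
    {"slide": [0,0,-0.1],"spin": 0,"gripper": 1},
    {"slide": [0,0,-0.1],"spin": 0,"gripper": 1},
    {"slide": [0,0,-0.1],"spin": 0,"gripper": 1}
  ]
}}

```text
t: 14.1
tool_pos: [0.649, -0.146, 0.2448]
tool_rot: [3.132, 0.219, 0.009]
contact_force: [0.3, -0.7, -0.3]
opening: 0.0852
grip_force: 0.0
```

Run:
```python
from h import *
c=grab('wrist','cb')
hsv=cv2.cvtColor(c['im'],cv2.COLOR_RGB2HSV)
m=cv2.inRange(hsv,(5,110,60),(22,255,255)); n,l,s,ce=cv2.connectedComponentsWithStats(m); 
k=[i for i in range(1,n) if s[i,4]>800]
for i in k: print(s[i],ce[i])
print("expect",proj(c,[.648,-.1455,.061]),proj(c,[.648,-.1455,.094]))
# bright stub blobs near expected axle ends
ax=np.array([np.cos(np.radians(98)),np.sin(np.radians(98)),0])
for sg in(1,-1): print("stub",proj(c,np.array([.648,-.1455,.061])+sg*.0335*ax))
m=cv2.inRange(hsv,(0,0,165),(180,60,255)); n,l,s,ce=cv2.connectedComponentsWithStats(m)
for i in range(1,n):
    if 20<s[i,4]<400: print(s[i],ce[i].round(1))
go([.46,.02,.25],90)
```

```text
[ 285  156   70   84 5531] [319.23051889 197.03670222]
expect [320.52931865 197.55874175] [320.68631722 212.00410017]
stub [278.42136373 197.53882125]
stub [362.61715849 197.57865274]
[569  16  16  42 110] [575.7  40.2]
[476 120  14  29 109] [483.5 133.5]
[470 152   6  14  54] [472.5 159.3]
[475 163  25  28 325] [487.5 179.7]
[564 165  20  41 142] [572.3 188.3]
[353 192  15  11 140] [360.3 197.4]
[272 195  13   8  77] [277.2 198.4]
[122 268  17   8  94] [128.5 272.4]
[288 286  69   4 208] [321.9 287.4]
slide [-0.1629 -0.1902 -0.0082] spin 8.010874890307491 q6 1.1 yaw -81.99 pos [ 0.6479 -0.1457  0.2421]
```

The brown stubs appear within about 2 px of the predicted seated positions, so it is seated. Next is the cream roll.

Call:
{"fn": "arm_command", "kwargs": {
  "increments": [
    {"slide": [-0.163,-0.19,-0.008],"spin": 8,"gripper": 1},
    {"slide": [-0.163,-0.19,-0.008],"spin": 8,"gripper": 1},
    {"slide": [-0.163,-0.19,-0.008],"spin": 8,"gripper": 1},
    {"slide": [-0.163,-0.19,-0.008],"spin": 8,"gripper": 1},
    {"slide": [-0.163,-0.19,-0.008],"spin": 8,"gripper": 1},
    {"slide": [-0.163,-0.19,-0.008],"spin": 8,"gripper": 1},
    {"slide": [-0.163,-0.19,-0.008],"spin": 8,"gripper": 1},
    {"slide": [-0.163,-0.19,-0.008],"spin": 8,"gripper": 1}
  ]
}}

```text
t: 14.82
tool_pos: [0.4575, 0.0211, 0.247]
tool_rot: [-3.141, -0.004, 0.005]
contact_force: [1.1, 0.3, -0.5]
opening: 0.0856
grip_force: 0.0
```

```bash
cat > stub.py <<'E'
from h import *
def stubs(c,P,yaw,half):
    """refine: bright low-saturation pixels along the predicted axle line, per end"""
    hsv=cv2.cvtColor(c['im'],cv2.COLOR_RGB2HSV); ax=np.array([np.cos(np.radians(yaw)),np.sin(np.radians(yaw)),0]); P=np.array(P,float)
    m=cv2.inRange(hsv,(0,0,120),(180,45,255))
    for s in(1,-1):
        e=proj(c,P+s*half*ax); x,y=e.astype(int); w=m[y-16:y+17,x-16:x+17]
        n,l,st,ce=cv2.connectedComponentsWithStats(w)
        print("end",e.round(1),[( (st[i,:2]+[x-16,y-16]).tolist(),st[i,2:].tolist(),(ce[i]+[x-16,y-16]).round(1).tolist()) for i in range(1,n) if st[i,4]>12])
E
python3 -c "
from stub import *
c=grab('wrist','rc');print(c['pos']);stubs(c,[.4437,.0177,.038],103.6,.028)
g=grab('wrist','rc2')
i=c['im'][120:270,220:420,::-1]; cv2.imwrite('pics/rcc.png',cv2.resize(i,None,fx=3,fy=3))
"
```

```text
[0.45751239 0.02106481 0.24703201]
end [294.9 207.5] [([292, 191], [19, 25, 284], [303.5, 202.9])]
end [357.  193.5] [([341, 184], [17, 26, 253], [347.4, 195.8])]
```

```bash
python3 -c "
from stub import *
c=dict(np.load('rc.npz'))
hsv=cv2.cvtColor(c['im'],cv2.COLOR_RGB2HSV);m=cv2.inRange(hsv,(0,0,110),(180,50,255))>0
E=[]
for a,b in((288,299),(353,364)):
  for u in range(a,b):
    r=np.where(m[180:222,u])[0]+180; print(u,(r.min(),r.max(),r.mean().round(1)) if len(r) else None,end=' ')
  print()
"
```

```text
288 None 289 None 290 None 291 None 292 (np.int64(203), np.int64(206), np.float64(204.5)) 293 (np.int64(203), np.int64(209), np.float64(206.0)) 294 (np.int64(202), np.int64(211), np.float64(206.5)) 295 (np.int64(202), np.int64(211), np.float64(206.5)) 296 (np.int64(202), np.int64(211), np.float64(206.5)) 297 (np.int64(202), np.int64(211), np.float64(206.5)) 298 (np.int64(180), np.int64(210), np.float64(198.5)) 
353 (np.int64(187), np.int64(198), np.float64(192.5)) 354 (np.int64(187), np.int64(198), np.float64(192.5)) 355 (np.int64(188), np.int64(198), np.float64(193.0)) 356 (np.int64(188), np.int64(198), np.float64(193.0)) 357 (np.int64(190), np.int64(197), np.float64(193.5)) 358 (np.int64(194), np.int64(195), np.float64(194.5)) 359 None 360 None 361 None 362 None 363 None
```

```bash
python3 -c "
from stub import *
c=dict(np.load('rc.npz'))
S=np.array([toz(c,u,v,.038)[:2] for u,v in((292.8,206.5),(358,193))]);a=S[0]-S[1];y=np.degrees(np.arctan2(a[1],a[0]))
print(S.mean(0),np.linalg.norm(a),y)
go([*S.mean(0),.1215],y)"
```

```text
[0.44438883 0.01819549] 0.058467922180590645 102.56847399868768
slide [-0.015   0.0015  0.1269] spin -12.550057691186225 q6 1.45 yaw -89.98 pos [0.4596 0.0197 0.2484]
```

Call:
{"fn": "arm_command", "kwargs": {
  "increments": [
    {"slide": [-0.015,0.0015,0],"spin": -12.5,"gripper": 1},
    {"slide": [-0.015,0.0015,0.04],"spin": -12.5,"gripper": 1},
    {"slide": [-0.015,0.0015,0.08],"spin": -12.5,"gripper": 0.6},
    {"slide": [-0.015,0.0015,0.115],"spin": -12.5,"gripper": 0.6},
    {"slide": [-0.015,0.0015,0.126],"spin": -12.5,"gripper": 0.6},
    {"slide": [-0.015,0.0015,0.127],"spin": -12.5,"gripper": 0.6},
    {"slide": [-0.015,0.0015,0.127],"spin": -12.5,"gripper": 0.6}
  ],
  "newtons": 40
}}

```text
t: 15.5
tool_pos: [0.4454, 0.0178, 0.1226]
tool_rot: [-3.123, -0.341, 0.002]
contact_force: [0.5, 0.3, 0.7]
opening: 0.0681
grip_force: 0.0
```

```bash
python3 -c "
from h import *
go([.4444,.0182,.1215],102.6)"
```

```text
slide [-0.0009 -0.0006  0.0011] spin -0.13912597011864136 q6 1.23 yaw -77.54 pos [0.4454 0.0178 0.1226]
```

Call:
{"fn": "arm_command", "kwargs": {
  "increments": [
    {"slide": [-0.001,0,0.001],"spin": 0,"gripper": -1},
    {"slide": [-0.001,0,0.001],"spin": 0,"gripper": -1},
    {"slide": [-0.001,0,0.001],"spin": 0,"gripper": -1},
    {"slide": [-0.001,0,0.001],"spin": 0,"gripper": -1},
    {"slide": [-0.001,0,0.001],"spin": 0,"gripper": -1},
    {"slide": [-0.001,0,0.001],"spin": 0,"gripper": -1},
    {"slide": [-0.001,0,0.001],"spin": 0,"gripper": -1},
    {"slide": [-0.001,0,0.001],"spin": 0,"gripper": -1}
  ]
}}

```text
t: 16.17
tool_pos: [0.4452, 0.0179, 0.1237]
tool_rot: [3.122, 0.342, 0.006]
contact_force: [-0.4, -0.9, 6.8]
opening: 0.0289
grip_force: 39.7
```

Call:
{"fn": "arm_command", "kwargs": {
  "increments": [
    {"slide": [0,0,-0.03],"spin": 0,"gripper": -1},
    {"slide": [0,0,-0.06],"spin": 0,"gripper": -1},
    {"slide": [0,0,-0.085],"spin": 0,"gripper": -1},
    {"slide": [0,0,-0.09],"spin": 0,"gripper": -1},
    {"slide": [0,0,-0.09],"spin": 0,"gripper": -1}
  ]
}}

```text
t: 16.58
tool_pos: [0.445, 0.018, 0.214]
tool_rot: [3.122, 0.342, 0.008]
contact_force: [-0.3, -0.0, -1.4]
opening: 0.0292
grip_force: 40.1
```

```bash
python3 -c "
from h import *
go([.632,.0177,.21],99.7)"
```

```text
slide [0.1825 0.0409 0.005 ] spin 2.8182968008360945 q6 1.23 yaw -77.48 pos [0.445 0.018 0.214]
```

Call:
{"fn": "arm_command", "kwargs": {
  "increments": [
    {"slide": [0.04,0.009,0],"spin": 2.8,"gripper": -1},
    {"slide": [0.08,0.018,0],"spin": 2.8,"gripper": -1},
    {"slide": [0.12,0.027,0],"spin": 2.8,"gripper": -1},
    {"slide": [0.16,0.036,0],"spin": 2.8,"gripper": -1},
    {"slide": [0.182,0.041,0.003],"spin": 2.8,"gripper": -1},
    {"slide": [0.182,0.041,0.003],"spin": 2.8,"gripper": -1},
    {"slide": [0.182,0.041,0.003],"spin": 2.8,"gripper": -1},
    {"slide": [0.182,0.041,0.003],"spin": 2.8,"gripper": -1}
  ]
}}

```text
t: 17.25
tool_pos: [0.6289, 0.0177, 0.206]
tool_rot: [-3.13, -0.266, 0.007]
contact_force: [-1.0, -0.8, -1.6]
opening: 0.0291
grip_force: 40.1
```

```bash
python3 -c "
from h import *
go([.632,.0177,.152],99.7)"
```

```text
slide [0.0033 0.0006 0.054 ] spin 0.01688906925789979 q6 1.31 yaw -80.28 pos [0.6289 0.0177 0.206 ]
```

Call:
{"fn": "arm_command", "kwargs": {
  "increments": [
    {"slide": [0.002,0,0.02],"spin": 0,"gripper": -1},
    {"slide": [0.002,0,0.035],"spin": 0,"gripper": -1},
    {"slide": [0.002,0,0.043],"spin": 0,"gripper": -1},
    {"slide": [0.002,0,0.048],"spin": 0,"gripper": -1},
    {"slide": [0.002,0,0.052],"spin": 0,"gripper": -1},
    {"slide": [0.002,0,0.054],"spin": 0,"gripper": -1},
    {"slide": [0.002,0,0.054],"spin": 0,"gripper": -1},
    {"slide": [0.002,0,0.054],"spin": 0,"gripper": -1}
  ]
}}

```text
t: 17.92
tool_pos: [0.6326, 0.0178, 0.1552]
tool_rot: [3.13, 0.266, 0.002]
contact_force: [-0.4, -0.5, -0.7]
opening: 0.0286
grip_force: 40.1
```

```bash
python3 -c "
from h import *
go([.632,.0177,.1485],99.7)"
```

```text
slide [-0.0006 -0.      0.0067] spin 0.008422531481073747 q6 1.31 yaw -80.29 pos [0.6326 0.0178 0.1552]
```

Call:
{"fn": "arm_command", "kwargs": {
  "increments": [
    {"slide": [-0.0006,0,0.003],"spin": 0,"gripper": -1},
    {"slide": [-0.0006,0,0.006],"spin": 0,"gripper": -1},
    {"slide": [-0.0006,0,0.0075],"spin": 0,"gripper": -1},
    {"slide": [-0.0006,0,0.0085],"spin": 0,"gripper": -1},
    {"slide": [-0.0006,0,0.0085],"spin": 0,"gripper": -1}
  ]
}}

```text
t: 18.33
tool_pos: [0.6326, 0.0178, 0.1469]
tool_rot: [3.13, 0.266, 0.004]
contact_force: [1.7, 1.2, 1.5]
opening: 0.0294
grip_force: 40.2
```

At seat height with only slight contact. Releasing.

Call:
{"fn": "arm_command", "kwargs": {
  "increments": [
    {"slide": [0,0,0.001],"spin": 0,"gripper": -1},
    {"slide": [0,0,0.001],"spin": 0,"gripper": -1},
    {"slide": [0,0,0.001],"spin": 0,"gripper": 0.3},
    {"slide": [0,0,0.001],"spin": 0,"gripper": 0.3},
    {"slide": [0,0,0.001],"spin": 0,"gripper": 0.3},
    {"slide": [0,0,0.001],"spin": 0,"gripper": 0.3},
    {"slide": [0,0,0.001],"spin": 0,"gripper": 0.3}
  ]
}}

```text
t: 18.92
tool_pos: [0.6312, 0.0177, 0.1444]
tool_rot: [-3.13, -0.266, 0.002]
contact_force: [-0.9, 0.1, -0.2]
opening: 0.0555
grip_force: 0.0
```

Call:
{"fn": "arm_command", "kwargs": {
  "increments": [
    {"slide": [0,0,-0.03],"spin": 0,"gripper": 1},
    {"slide": [0,0,-0.07],"spin": 0,"gripper": 1},
    {"slide": [0,0,-0.1],"spin": 0,"gripper": 1},
    {"slide": [0,0,-0.1],"spin": 0,"gripper": 1},
    {"slide": [0,0,-0.1],"spin": 0,"gripper": 1}
  ]
}}

```text
t: 19.33
tool_pos: [0.633, 0.0176, 0.2483]
tool_rot: [3.129, 0.266, 0.009]
contact_force: [-0.4, 0.0, -0.8]
opening: 0.0853
grip_force: 0.0
```

Run:
```python
from stub import *
c=grab('wrist','cm'); stubs(c,[.632,.0177,.061],99.7,.024)
hsv=cv2.cvtColor(c['im'],cv2.COLOR_RGB2HSV);m=cv2.inRange(hsv,(0,0,110),(180,50,255))
ax=np.array([np.cos(np.radians(99.7)),np.sin(np.radians(99.7)),0])
for s in(1,-1):
    print("tip",proj(c,np.array([.632,.0177,.061])+s*.028*ax).round(1))
    e=proj(c,np.array([.632,.0177,.061])+s*.025*ax).astype(int); r=np.where(m[e[1]-15:e[1]+16,e[0]])[0]+e[1]-15; print(e,r)
go([.46,.2,.25],90)
```

```text
end [291.5 196.4] [([283, 180], [25, 32, 458], [298.4, 195.4])]
end [351.1 196.4] [([335, 180], [22, 33, 453], [344.0, 197.0]), ([347, 180], [7, 7, 40], [350.3, 182.4])]
tip [286.5 196.4]
[290 196] [181 182 183 184 191 192 193 194 195 196 197 198 199 200 201]
tip [356.  196.4]
[352 196] [181 182 183 184 185 186 187 188 189 190 191 192 193 194 195 196 197 198
 199 200 201 202 203 204 205 206 207 208 209 210 211]
slide [-0.1386 -0.2087 -0.0046] spin 9.709842398358546 q6 1.31 yaw -80.29 pos [0.6318 0.0177 0.2456]
```

Seated: the stub rows match the prediction at row 196. Now the green roll.

Call:
{"fn": "arm_command", "kwargs": {
  "increments": [
    {"slide": [-0.139,-0.209,-0.005],"spin": 9.7,"gripper": 1},
    {"slide": [-0.139,-0.209,-0.005],"spin": 9.7,"gripper": 1},
    {"slide": [-0.139,-0.209,-0.005],"spin": 9.7,"gripper": 1},
    {"slide": [-0.139,-0.209,-0.005],"spin": 9.7,"gripper": 1},
    {"slide": [-0.139,-0.209,-0.005],"spin": 9.7,"gripper": 1},
    {"slide": [-0.139,-0.209,-0.005],"spin": 9.7,"gripper": 1},
    {"slide": [-0.139,-0.209,-0.005],"spin": 9.7,"gripper": 1},
    {"slide": [-0.139,-0.209,-0.005],"spin": 9.7,"gripper": 1}
  ]
}}

```text
t: 20.05
tool_pos: [0.4572, 0.2014, 0.2477]
tool_rot: [3.14, 0.006, -0.005]
contact_force: [0.3, -0.5, -0.3]
opening: 0.0851
grip_force: 0.0
```

Run:
```python
from stub import *
c=grab('wrist','rg');print(c['pos']);stubs(c,[.4467,.2105,.038],79.2,.016)
hsv=cv2.cvtColor(c['im'],cv2.COLOR_RGB2HSV)
m=cv2.inRange(hsv,(45,150,60),(75,255,255)); n,l,s,ce=cv2.connectedComponentsWithStats(m)
i=1+s[1:,4].argmax(); print(s[i],ce[i],proj(c,[.4467,.2105,.071]),proj(c,[.4467,.2105,.038]))
```

```text
[0.45716251 0.20140424 0.24772154]
end [293.2 193.2] [([289, 185], [18, 20, 175], [297.4, 192.5])]
end [329.1 199.9] [([321, 193], [14, 13, 142], [327.5, 199.2])]
[310 160  16  29 327] [318.08868502 174.14984709] [310.14739056 209.74406448] [311.18657114 196.55196   ]
```

Run:
```python
from stub import *
c=dict(np.load('rg.npz'))
hsv=cv2.cvtColor(c['im'],cv2.COLOR_RGB2HSV);m=cv2.inRange(hsv,(0,0,120),(180,45,255))>0
for u in list(range(286,300))+list(range(324,338)):
    r=np.where(m[180:215,u])[0]+180; print(u,(int(r.min()),int(r.max())) if len(r) else None,end=' ')
go([.4467,.2100,.121],79.2)
```

```text
286 None 287 None 288 None 289 (190, 195) 290 (188, 195) 291 (187, 196) 292 (186, 196) 293 (186, 196) 294 (187, 196) 295 (187, 196) 296 (187, 196) 297 (187, 196) 298 (188, 196) 299 (188, 197) 324 (193, 203) 325 (194, 203) 326 (194, 204) 327 (194, 204) 328 (194, 204) 329 (195, 205) 330 (195, 205) 331 (195, 205) 332 (195, 205) 333 (196, 204) 334 (196, 202) 335 None 336 None 337 None slide [-0.0112 -0.0096  0.1271] spin 10.912917220946838 q6 1.83 yaw -89.89 pos [0.4583 0.2005 0.2481]
```

Call:
{"fn": "arm_command", "kwargs": {
  "increments": [
    {"slide": [-0.011,-0.0095,0],"spin": 7,"gripper": 0.2},
    {"slide": [-0.011,-0.0095,0.03],"spin": 10.9,"gripper": 0.2},
    {"slide": [-0.011,-0.0095,0.07],"spin": 10.9,"gripper": 0.2},
    {"slide": [-0.011,-0.0095,0.105],"spin": 10.9,"gripper": 0.2},
    {"slide": [-0.011,-0.0095,0.12],"spin": 10.9,"gripper": 0.2},
    {"slide": [-0.011,-0.0095,0.125],"spin": 10.9,"gripper": 0.2},
    {"slide": [-0.011,-0.0095,0.125],"spin": 10.9,"gripper": 0.2}
  ],
  "newtons": 35
}}

```text
t: 20.68
tool_pos: [0.4478, 0.2085, 0.1226]
tool_rot: [3.125, -0.301, -0.007]
contact_force: [-0.7, 0.5, 0.6]
opening: 0.0511
grip_force: 0.0
```

```bash
python3 -c "
from h import *
go([.4472,.2100,.123],79.2)"
```

```text
slide [-0.0009 -0.0014 -0.0004] spin -0.1943430927017289 q6 2.05 yaw -100.99 pos [0.4478 0.2085 0.1226]
```

Call:
{"fn": "arm_command", "kwargs": {
  "increments": [
    {"slide": [-0.0005,-0.0015,0],"spin": 0,"gripper": 0},
    {"slide": [-0.0005,-0.0015,0],"spin": 0,"gripper": -0.4},
    {"slide": [-0.0005,-0.0015,0],"spin": 0,"gripper": -1},
    {"slide": [-0.0005,-0.0015,0],"spin": 0,"gripper": -1},
    {"slide": [-0.0005,-0.0015,0],"spin": 0,"gripper": -1},
    {"slide": [-0.0005,-0.0015,0],"spin": 0,"gripper": -1},
    {"slide": [-0.0005,-0.0015,0],"spin": 0,"gripper": -1},
    {"slide": [-0.0005,-0.0015,0],"spin": 0,"gripper": -1}
  ]
}}

```text
t: 21.35
tool_pos: [0.4494, 0.2118, 0.1268]
tool_rot: [-3.126, 0.298, -0.005]
contact_force: [-0.4, 0.4, 5.4]
opening: 0.0107
grip_force: 37.4
```

Call:
{"fn": "arm_command", "kwargs": {
  "increments": [
    {"slide": [0,0,0],"spin": 0,"gripper": -1},
    {"slide": [0,0,0],"spin": 0,"gripper": -1},
    {"slide": [0,0,-0.03],"spin": 0,"gripper": -1},
    {"slide": [0,0,-0.06],"spin": 0,"gripper": -1},
    {"slide": [0,0,-0.09],"spin": 0,"gripper": -1},
    {"slide": [0,0,-0.09],"spin": 0,"gripper": -1}
  ]
}}

```text
t: 21.85
tool_pos: [0.4511, 0.2123, 0.2221]
tool_rot: [-3.123, 0.297, -0.017]
contact_force: [0.8, 0.8, 1.9]
opening: 0.0108
grip_force: 36.6
```

```bash
python3 -c "
from h import *
go([.6435,.1967,.21],104.8)
c=grab('wrist','hg')"
```

```text
slide [ 0.1917 -0.0209  0.0142] spin -25.67611698675728 q6 2.05 yaw -100.88 pos [0.4511 0.2123 0.2221]
```

View pics/hg.png

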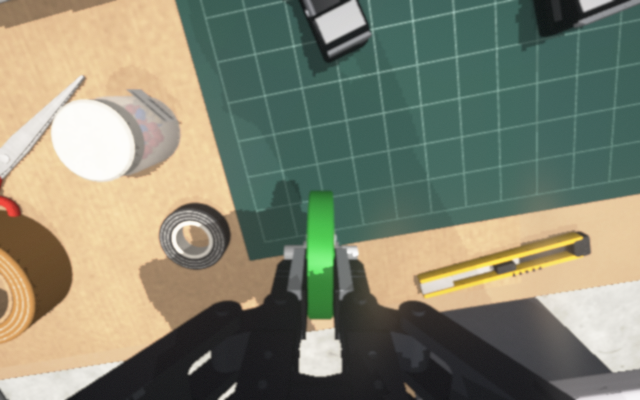

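The green roll is held upright, with its stubs visible at about (290,253) and (352,253). The jar and black tape are undisturbed. I'll check the roll's offset in the tool frame.

Run:
```python
from h import *
c=dict(np.load('hg.npz')); R=Ro.from_rotvec(c['rot']).as_matrix()
for z in(.085,.0888,.092):
  for x in(-.003,0,.003): print(z,x,[proj(c,c['pos']+R@np.array([x,y,z])).round(1).tolist() for y in(-.019,.019)])
hsv=cv2.cvtColor(c['im'],cv2.COLOR_RGB2HSV);m=cv2.inRange(hsv,(0,0,150),(180,50,255))>0
for u in list(range(280,304,2))+list(range(336,362,2)):
    r=np.where(m[232:270,u])[0]+232; print(u,(int(r.min()),int(r.max())) if len(r) else None,end=' ')
m=cv2.inRange(hsv,(45,150,40),(75,255,255))>0
for v in (195,205,240,280,310): r=np.where(m[v])[0]; print(v,r.min(),r.max())
r=np.where(m[:,319])[0];print(r.min(),r.max())
# roll rim extremes (radius 33) predicted
for z in (.085,.0888): print([proj(c,c['pos']+R@np.array([x,0,z])).round(1).tolist() for x in(.033,-.033)])
go([.6435,.1967,.21],104.8)
```

```text
0.085 -0.003 [[286.3, 258.4], [359.8, 258.4]]
0.085 0 [[286.1, 253.1], [360.0, 253.2]]
0.085 0.003 [[285.9, 247.9], [360.2, 248.0]]
0.0888 -0.003 [[286.9, 254.9], [359.0, 255.0]]
0.0888 0 [[286.8, 249.7], [359.2, 249.8]]
0.0888 0.003 [[286.6, 244.6], [359.4, 244.7]]
0.092 -0.003 [[287.5, 252.0], [358.3, 252.1]]
0.092 0 [[287.3, 247.0], [358.5, 247.1]]
0.092 0.003 [[287.2, 241.9], [358.7, 242.0]]
280 None 282 None 284 (253, 257) 286 (249, 258) 288 (249, 258) 290 (249, 258) 292 (249, 257) 294 None 296 None 298 None 300 None 302 None 336 (236, 239) 338 None 340 None 342 None 344 (246, 247) 346 (245, 252) 348 (246, 257) 350 (246, 258) 352 (246, 258) 354 (246, 258) 356 (246, 258) 358 (251, 254) 360 None 195 310 330
205 310 331
240 309 331Traceback (most recent call last):
  File "<stdin>", line 9, in <module>
    return umr_minimum(a, axis, None, out, keepdims, initial, where)
ValueError: zero-size array to reduction operation minimum which has no identity
```

```bash
python3 -c "
from h import *
go([.6443,.1967,.215],104.8)"
```

```text
slide [ 0.1936 -0.0216  0.0057] spin -25.67532113476841 q6 2.05 yaw -100.88 pos [0.4501 0.212  0.2192]
```

Call:
{"fn": "arm_command", "kwargs": {
  "increments": [
    {"slide": [0.04,-0.004,0],"spin": -6,"gripper": -1},
    {"slide": [0.08,-0.009,0],"spin": -12,"gripper": -1},
    {"slide": [0.12,-0.013,0],"spin": -18,"gripper": -1},
    {"slide": [0.16,-0.018,0],"spin": -24,"gripper": -1},
    {"slide": [0.19,-0.0215,0.005],"spin": -25.7,"gripper": -1},
    {"slide": [0.1935,-0.0215,0.006],"spin": -25.7,"gripper": -1},
    {"slide": [0.1935,-0.0215,0.006],"spin": -25.7,"gripper": -1},
    {"slide": [0.1935,-0.0215,0.006],"spin": -25.7,"gripper": -1}
  ]
}}

```text
t: 22.57
tool_pos: [0.6412, 0.1958, 0.207]
tool_rot: [3.115, 0.404, -0.006]
contact_force: [-0.6, 0.1, 0.1]
opening: 0.0113
grip_force: 36.6
```

```bash
python3 -c "
from h import *
go([.6443,.1967,.156],104.8)"
```

```text
slide [ 0.0035 -0.0001  0.051 ] spin -0.014630308469463671 q6 1.5 yaw -75.21 pos [0.6412 0.1958 0.207 ]
```

Call:
{"fn": "arm_command", "kwargs": {
  "increments": [
    {"slide": [0.003,0,0.02],"spin": 0,"gripper": -1},
    {"slide": [0.003,0,0.033],"spin": 0,"gripper": -1},
    {"slide": [0.003,0,0.042],"spin": 0,"gripper": -1},
    {"slide": [0.003,0,0.047],"spin": 0,"gripper": -1},
    {"slide": [0.003,0,0.05],"spin": 0,"gripper": -1},
    {"slide": [0.003,0,0.05],"spin": 0,"gripper": -1},
    {"slide": [0.003,0,0.05],"spin": 0,"gripper": -1},
    {"slide": [0.003,0,0.05],"spin": 0,"gripper": -1}
  ]
}}

```text
t: 23.23
tool_pos: [0.6456, 0.1968, 0.1601]
tool_rot: [-3.115, -0.405, -0.003]
contact_force: [0.3, 0.1, -0.5]
opening: 0.0111
grip_force: 36.6
```

```bash
python3 -c "
from h import *
go([.6443,.1967,.150],104.8)"
```

```text
slide [-0.0013 -0.0002  0.0101] spin 0.01154835202362392 q6 1.5 yaw -75.19 pos [0.6456 0.1968 0.1601]
```

Call:
{"fn": "arm_command", "kwargs": {
  "increments": [
    {"slide": [-0.001,0,0.004],"spin": 0,"gripper": -1},
    {"slide": [-0.001,0,0.007],"spin": 0,"gripper": -1},
    {"slide": [-0.001,0,0.009],"spin": 0,"gripper": -1},
    {"slide": [-0.001,0,0.01],"spin": 0,"gripper": -1},
    {"slide": [-0.001,0,0.01],"spin": 0,"gripper": -1},
    {"slide": [-0.001,0,0.01],"spin": 0,"gripper": -1}
  ]
}}

```text
t: 23.73
tool_pos: [0.6447, 0.1965, 0.1498]
tool_rot: [-3.115, -0.405, -0.002]
contact_force: [-0.2, -0.7, 3.8]
opening: 0.0112
grip_force: 37.0
```

Call:
{"fn": "arm_command", "kwargs": {
  "increments": [
    {"slide": [0,0,0.001],"spin": 0,"gripper": -1},
    {"slide": [0,0,0.002],"spin": 0,"gripper": -1},
    {"slide": [0,0,0.002],"spin": 0,"gripper": -1},
    {"slide": [0,0,0.002],"spin": 0,"gripper": -1}
  ]
}}

```text
t: 24.07
tool_pos: [0.6449, 0.1966, 0.1496]
tool_rot: [-3.115, -0.405, -0.002]
contact_force: [-3.3, 0.2, 11.4]
opening: 0.0111
grip_force: 38.1
```

Call:
{"fn": "arm_command", "kwargs": {
  "increments": [
    {"slide": [-0.001,0,0],"spin": 0,"gripper": -1},
    {"slide": [-0.0015,0,0.001],"spin": 0,"gripper": -1},
    {"slide": [-0.0015,0,0.001],"spin": 0,"gripper": -1}
  ]
}}

```text
t: 24.32
tool_pos: [0.6445, 0.1965, 0.1496]
tool_rot: [-3.115, -0.405, -0.008]
contact_force: [-0.9, 0.3, 11.0]
opening: 0.011
grip_force: 38.2
```

Horizontal force is near zero at a stable height, which means it is seated. Releasing.

Call:
{"fn": "arm_command", "kwargs": {
  "increments": [
    {"slide": [0,0,-0.002],"spin": 0,"gripper": -1},
    {"slide": [0,0,-0.002],"spin": 0,"gripper": -0.2},
    {"slide": [0,0,-0.002],"spin": 0,"gripper": -0.2},
    {"slide": [0,0,-0.002],"spin": 0,"gripper": -0.2},
    {"slide": [0,0,-0.002],"spin": 0,"gripper": -0.2},
    {"slide": [0,0,-0.002],"spin": 0,"gripper": -0.2}
  ]
}}

```text
t: 24.82
tool_pos: [0.6423, 0.1959, 0.1471]
tool_rot: [3.115, 0.405, -0.003]
contact_force: [0.0, 0.1, -0.3]
opening: 0.0344
grip_force: 0.0
```

Call:
{"fn": "arm_command", "kwargs": {
  "increments": [
    {"slide": [0,0,-0.03],"spin": 0,"gripper": -0.2},
    {"slide": [0,0,-0.07],"spin": 0,"gripper": 0.2},
    {"slide": [0,0,-0.11],"spin": 0,"gripper": 1},
    {"slide": [0,0,-0.15],"spin": 0,"gripper": 1},
    {"slide": [-0.03,0.04,-0.19],"spin": 0,"gripper": 1},
    {"slide": [-0.06,0.08,-0.22],"spin": 0,"gripper": 1},
    {"slide": [-0.08,0.12,-0.22],"spin": 0,"gripper": 1},
    {"slide": [-0.08,0.15,-0.22],"spin": 0,"gripper": 1}
  ]
}}

```text
t: 25.48
tool_pos: [0.6039, 0.0534, 0.3676]
tool_rot: [3.114, 0.408, 0.006]
contact_force: [2.1, 0.0, -0.5]
opening: 0.0852
grip_force: 0.0
```

Run:
```python
from h import *
c=grab('wrist','fin'); print(c['pos'])
i=cv2.resize(c['im'][0:280],None,fx=1.25,fy=1.25,interpolation=cv2.INTER_CUBIC)
s=grab('scene','sf')['im'][130:260,180:440]; t=grab('top')
s=cv2.resize(s,None,fx=1.9,fy=1.9,interpolation=cv2.INTER_CUBIC)
o=np.zeros((350+247,800,3),np.uint8);o[:350]=i;o[350:,:494]=s;tt=cv2.resize(t['im'][130:270,190:480],(306,148));o[350:498,494:]=tt
cv2.imwrite('pics/finc.png',o[:,:,::-1])
def R(P,y,h):
    a=np.array([np.cos(np.radians(y)),np.sin(np.radians(y)),0]); return [proj(c,np.array(P)+s*h*a).round().tolist() for s in(1,-1)]
print(R([.6435,.1967,.061],104.8,.019),R([.632,.0177,.061],99.7,.028),R([.648,-.1455,.061],98,.037))
```

```text
[0.60385034 0.05340436 0.36764169]
[[184.0, 95.0], [219.0, 95.0]] [[334.0, 146.0], [383.0, 150.0]] [[467.0, 167.0], [529.0, 175.0]]
```

View pics/finc.png

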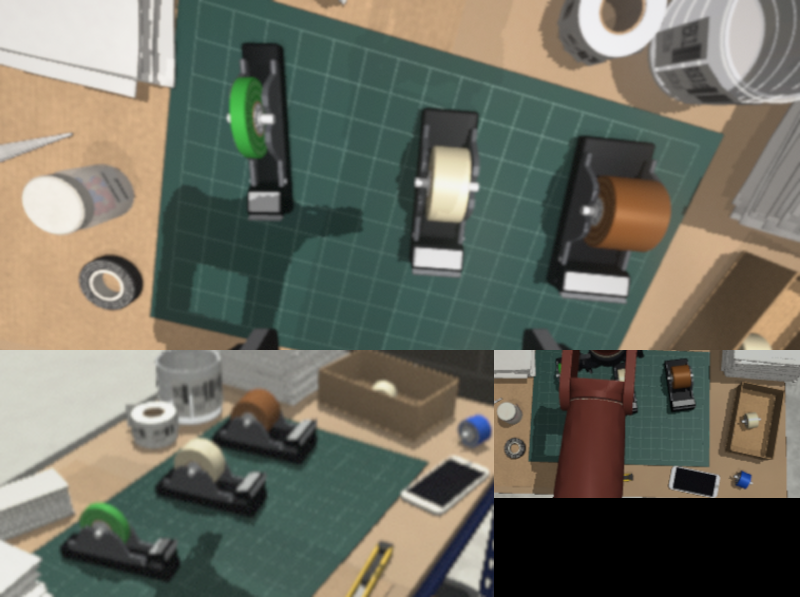

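All three rolls sit in their slots. Scaled to this picture, the predicted seated stub positions match: green (230,119) and (274,119), cream (417,183) and (479,188), brown (584,209). The used roll is in the tray, and the jar and black tape are where they were. Handing in.

```bash
python3 -c "
from station import order
print(order.finish_job())"
```

```text
the job is handed in; nothing more can be done
None
```

The job is handed in at about 26 s: the used cream roll is in the tray, the green, cream and brown rolls sit in their dispensers (stubs where expected in the last picture), and the jar and black tape were not touched.

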